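# Fill the pantry jar rack in order of height

### The arm

A 7-joint arm with a two-finger parallel gripper is mounted at the origin on the work surface; the furniture and walls round the work are solid. World frame = base frame: x ahead of the robot, y to its left, z up, the work surface at z = 0. Lengths are in m, angles in rad, forces in N, time in s.
With the tool pointing down it reaches from about 0.425 to 0.925 m from the base axis. Payload 6.8 kg.
Tool frame: the origin (TCP) lies midway between the tips of the shut fingers; the grasp point (between the pads) lies 19 mm behind it; z points along the fingers, y is the line along which they close (so a half turn about z gives the same grasp; the last joint's range is limited). The gripper opens to 85 mm and grips with 20 to 120 N. Pads are 22 mm wide; open, the fingers measure 114 mm over their backs; the gripper's body (76 mm by 85 mm) begins 54 mm behind the grasp point. The pads swing forward as they close: fully open they stand 13 mm farther back than shut.
Start: joints at [1.089, 0.477, 0.022, 1.555, -0.011, 1.109, -0.083], TCP at [0.246, -0.628, 0.203] pointing down, gripper open.
Joint ranges: [-2.96, 2.96], [-0.34, 2.1], [-1.41, 1.46], [0.24, 2.44], [-1.37, 4.51], [0.17, 1.92], [-2.96, 2.96]. Speed limits (rad/s): [2.39, 2.39, 3.14, 3.14, 3.14, 3.14, 3.14].

### API

Orientations are given as a unit quaternion [w, x, y, z].
In Python, from station import bot, imaging gives the robot as it stands.
- The arm moves only by the tool move_arm, never from a script. Its argument "commands" is a list that holds one entry, the list of rows, each a list of 7 numbers: the shift along the tool's x, y, z in m, then the turn, a rotation vector about the tool's x, y, z in degrees, then the finger opening in m, from 0 to 0.0854. In form: [[[x, y, z, rx, ry, rz, grip], ...]]. A call has 1 to 20 rows; each row shifts and turns the commanded pose from where the row before left it, along the tool's axes as they then stand; what a row does not reach is not made up. A row lasts 1/8 s, in which the tool goes at most 62.5 mm and 10.7 degrees, less where a joint would pass 70% of its speed; a pose out of reach is approached as far as the arm can. A call is refused whole if a number of a shift passes 0.0625 or a number of a turn 10.7, either way. A call with a gripper value outside its range is refused whole. The fingers move at their own pace and stop on an object; "squeeze" is the grip in N (left out, the last holds). Time passes only in rows, so rows that do not move let the fingers close. It gives the time, the measured TCP pose, the force, the opening and the grip force at its end, in the units of the state.
- bot.get_obs(): the state, without advancing time (a new reading comes with each control period).
- imaging.read_camera(name): name is "scene" or "top" or "wrist"; returns the picture (420x560x3 uint8, red, green, blue); there is no depth.
- imaging.calibration(name): a dict with "intrinsics" (3x3 intrinsics, pixels), "extrinsics" (4x4, takes a point from camera to world coordinates); the wrist camera has in their place "mount" (4x4, takes a point from camera to tool coordinates, whose origin is the TCP and whose axes are the flange's). Camera axes: x right, y down, z forward; pixel columns grow to the right and rows downward; lengths in m; the calibration is good to about 2 mm. A picture is of the moment at which its call begins: read the wrist's pose just before it. calibration takes no time and is no camera call.
- bot.hand_in(): hands the job in; it is judged then, once.
The state is a dict: "t": time; "q": joint angles; "joint_vel": joint speeds; "joint_torque": joint torques, N m; "eef_pos": TCP position; "tool_rot": TCP orientation; "contact_force": force on the tool from outside, world axes, zero at the start; "torque": the same for the moment, N m; "gripper_width": opening from 0.0 (shut) to 1.0 (fully open); "grasp_force": force on a finger pad.
Only numpy, scipy, OpenCV 4.12 (cv2) and the standard library are available. Lean on these libraries where they do the work, as an engineer would, in place of code of your own. Each camera call takes 0.05 s, during which the arm holds its last target. There are 200 camera calls.

### The job

The tall red-lidded jar and the smallest gold-lidded jar already stand in the two end bays of the jar rack. Put the four containers standing on the left of the worktop (white lid, green lid, grey shaker, gold lid) into the four empty bays, one in each, so that the row steps down in height all the way from the red-lidded jar to the smallest one. Set each down upright without dropping it, tip nothing over, and leave the two end jars, the lemon and the tape roll where they are.

Things in the scene. Friction and masses are not known exactly. Their poses are not given: they have to be found in the camera images.
- rack: Fixed jar rack, pale wood and steel, 104 x 560 x 44 mm; origin: centre of underside, y along the row, x across. Six bays, 85 mm (y) by 86 mm inside, centres at x = 0, y = +-44.5, +-133.5, +-222.5 mm; the end two are full at the start. The jars stand on slats 12 mm above the worktop; divider wires reach 29 mm, front and back rails 33 mm, end cheeks 44 mm above the worktop.
- red_jar: Tall round glass jar with a red lid, 80 mm diameter, 142 mm high, in one end bay of the rack (which end varies). Origin at the centre of its underside, z up, yaw of no importance. Stays there.
- smallest_jar: Smallest round glass jar, gold lid, 51 mm diameter, 70 mm high, in the other end bay of the rack. Origin at the centre of its underside, z up, yaw of no importance. Stays there.
- white_jar: Round glass jar with a white lid, dark contents, 69 mm diameter, 140 mm high, about 0.57 kg; the lid is the top 14 mm and 64 mm across. Origin at the centre of its underside, z up, yaw of no importance. 
- green_jar: Round glass jar with a green lid, dark contents, 66 mm diameter, 108 mm high, about 0.45 kg; the lid is the top 14 mm and 61 mm across. Origin at the centre of its underside, z up, yaw of no importance. 
- shaker: Slim glass shaker with a grey domed top, 44 mm diameter up to 70 mm height, then a cap 34 mm across narrowing to the top at 90 mm; about 0.1 kg. Origin at the centre of its underside, z up, yaw of no importance. 
- gold_jar: Small round glass jar with a gold lid, dark contents, standing on the worktop, 54 mm diameter, 78 mm high, about 0.28 kg; the lid is the top 14 mm and 51 mm across. Origin at the centre of its underside, z up, yaw of no importance. 
- lemon: Yellow lemon, 78 x 55 x 56 mm, loose on the worktop between robot and rack; bystander.
- tape: Roll of tan tape lying flat, 100 mm diameter, 25 mm high, loose on the worktop; bystander.

How it is judged:
At the end, for the whole second after the job is handed in: In order from the red-lidded jar's end: red, white, green, shaker, gold, smallest; each in its own bay (within 20 mm of its centre along the row, 22 mm across), standing on the slats (underside 8 to 16 mm above the worktop), upright within 0.15 rad and at rest (((y of red_jar in the frame of rack between 0.2025 and 0.2425 m and y of white_jar in the frame of rack between 0.1135 and 0.1535 m and y of green_jar in the frame of rack between 0.0245 and 0.0645 m and y of shaker in the frame of rack between -0.0645 and -0.0245 m and y of gold_jar in the frame of rack between -0.1535 and -0.1135 m and y of smallest_jar in the frame of rack between -0.2425 and -0.2025 m) or (y of red_jar in the frame of rack between -0.2425 and -0.2025 m and y of white_jar in the frame of rack between -0.1535 and -0.1135 m and y of green_jar in the frame of rack between -0.0645 and -0.0245 m and y of shaker in the frame of rack between 0.0245 and 0.0645 m and y of gold_jar in the frame of rack between 0.1135 and 0.1535 m and y of smallest_jar in the frame of rack between 0.2025 and 0.2425 m)) and x of red_jar in the frame of rack between -0.022 and 0.022 m and z of red_jar in the frame of rack between 0.008 and 0.016 m and angle between each of red_jar, white_jar, green_jar, shaker, gold_jar, smallest_jar's own z axis and vertical below 0.15 rad and linear speed of each of red_jar, white_jar, green_jar, shaker, gold_jar, smallest_jar below 0.02 m/s and x of white_jar in the frame of rack between -0.022 and 0.022 m and z of white_jar in the frame of rack between 0.008 and 0.016 m and x of green_jar in the frame of rack between -0.022 and 0.022 m and z of green_jar in the frame of rack between 0.008 and 0.016 m and x of shaker in the frame of rack between -0.022 and 0.022 m and z of shaker in the frame of rack between 0.008 and 0.016 m and x of gold_jar in the frame of rack between -0.022 and 0.022 m and z of gold_jar in the frame of rack between 0.008 and 0.016 m and x of smallest_jar in the frame of rack between -0.022 and 0.022 m and z of smallest_jar in the frame of rack between 0.008 and 0.016 m); the robot touches nothing.
It fails at once if one of the two end jars is shifted more than 25 mm or tipped more than 0.35 rad (distance of any of red_jar, smallest_jar from where it was at the start of the episode above 0.025 m or angle between any of red_jar, smallest_jar's own z axis and vertical above 0.35 rad).
It fails at once if the lemon or the tape roll is shifted more than 30 mm (distance of any of lemon, tape from where it was at the start of the episode above 0.03 m).
It fails at once if one of the four containers is tipped over (more than 0.9 rad) (angle between any of white_jar, green_jar, shaker, gold_jar's own z axis and vertical above 0.9 rad).
It fails at once if a container falls or is flung: it moves faster than 0.7 m/s while the fingers do not hold it (a drop of more than 25 mm) ((linear speed of white_jar above 0.7 m/s and contact force between the fingers and white_jar below 0.1 N) or (linear speed of green_jar above 0.7 m/s and contact force between the fingers and green_jar below 0.1 N) or (linear speed of shaker above 0.7 m/s and contact force between the fingers and shaker below 0.1 N) or (linear speed of gold_jar above 0.7 m/s and contact force between the fingers and gold_jar below 0.1 N)).
It also fails if it takes over 118 s, if anything falls off the work surface, if the arm or the gripper's body presses on something with over 40 N, if the wrist force passes 120 N, or if a joint passes its speed limit or range.

## Working session

There is one attempt and no reset: what is moved stays moved. The work goes in short steps, Python scripts to look and compute and a tool call to move; the robot and the scene stay as the last step left them, time stands still between calls to the robot, and variables do not carry over. Pictures are saved under pics/ and viewed, at most 14 in all, crops included, and the job is handed in when it is done.

Besides the shell and the picture viewer there is one more tool, called after ">>>" as a command line: name --argument value ..., lists and objects as JSON in quotes. move_arm: Moves the arm, as the interface text tells. Its arguments: {"type":"object","properties":{"commands":{"type":"array","items":{"type":"array","items":{"type":"array","items":{"type":"number"}}}},"squeeze":{"type":"number"}},"required":["commands"]}

```bash
ls; mkdir -p pics
python3 - <<'E'
from station import bot, imaging
import cv2
o=bot.get_obs();print({k:(v if isinstance(v,(int,float)) else [round(float(x),3) for x in v]) for k,v in o.items()})
for n in ["scene","top"]:
    cv2.imwrite(f"pics/{n}0.png",cv2.cvtColor(imaging.read_camera(n),cv2.COLOR_RGB2BGR)); c=imaging.calibration(n); print(n,c["intrinsics"],c["extrinsics"])
print(imaging.calibration("wrist"))
E
```

```text
pics
{'t': 0.0, 'q': [1.089, 0.478, 0.022, 1.556, -0.012, 1.109, -0.083], 'joint_vel': [-0.0, 0.0, -0.0, -0.001, -0.0, -0.001, 0.001], 'joint_torque': [0.0, -59.645, 1.608, -28.12, 0.012, 0.009, -0.0], 'eef_pos': [0.246, -0.628, 0.202], 'tool_rot': [-0.001, 0.983, 0.186, -0.0], 'contact_force': [-0.368, -0.364, -0.203], 'torque': [0.059, 0.035, -0.021], 'grasp_force': 0.0, 'gripper_width': 0.9961355487334527}
scene [[501.2371978    0.         274.48461922]
 [  0.         501.2371978  202.0173998 ]
 [  0.           0.           1.        ]] [[-0.89778973 -0.2139945   0.38494149 -0.13754665]
 [-0.44040995  0.42914109 -0.78859179  1.19677894]
 [ 0.0035601  -0.87752167 -0.47952377  0.76855362]
 [ 0.          0.          0.          1.        ]]
top [[525.22678176   0.         276.58375238]
 [  0.         525.22678176 196.62385857]
 [  0.           0.           1.        ]] [[ 0.00468627 -0.99192536  0.12673645  0.24136253]
 [-0.9999627  -0.00556794 -0.00660331  0.02897602]
 [ 0.00725565 -0.12670078 -0.99191445  1.5561418 ]
 [ 0.          0.          0.          1.        ]]
{'intrinsics': array([[336.39132047,   0.        , 276.86337688],
       [  0.        , 336.39132047, 200.45756756],
       [  0.        ,   0.        ,   1.        ]]), 'mount': array([[-5.14282711e-04, -9.64451385e-01, -2.64259836e-01,
         6.74170027e-02],
       [ 9.99999834e-01, -5.64925062e-04,  1.15644259e-04,
         1.11627358e-03],
       [-2.60820270e-04, -2.64259733e-01,  9.64451515e-01,
        -1.69673860e-01],
       [ 0.00000000e+00,  0.00000000e+00,  0.00000000e+00,
         1.00000000e+00]])}
```

View pics/scene0.png

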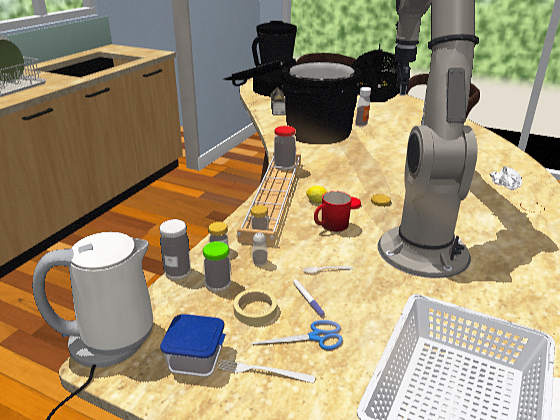

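View pics/top0.png

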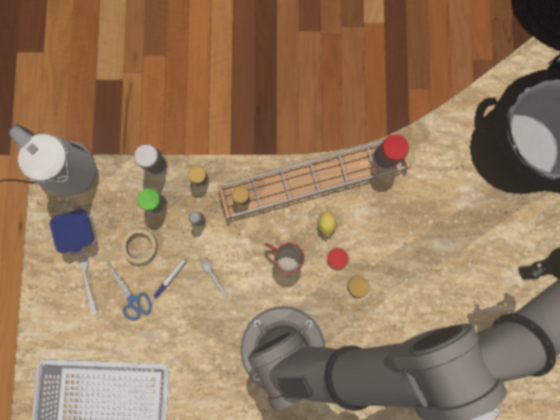

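The top view shows white lid (147,156), green (149,200), shaker (195,218), gold (197,175), smallest jar (241,195), red jar (395,148) and rack corners around (222,200) to (403,160). I'll measure lids by colour and look at an enlarged crop of the rack.

```bash
cat > h.py <<'E'
import numpy as np, cv2
from station import bot, imaging
from scipy.spatial.transform import Rotation as R
def ray(name,px,z,T=None):
    c=imaging.calibration(name); K=c["intrinsics"]; T=c["extrinsics"] if T is None else T
    d=T[:3,:3]@np.linalg.solve(K,[px[0],px[1],1.]); o=T[:3,3]
    return o+d*(z-o[2])/d[2]
def pose():
    o=bot.get_obs(); q=np.array(o["tool_rot"]); T=np.eye(4); T[:3,:3]=R.from_quat(q[[1,2,3,0]]).as_matrix(); T[:3,3]=o["eef_pos"]; return T
def blobs(im,lo,hi,amin=30):
    m=cv2.inRange(cv2.cvtColor(im,cv2.COLOR_RGB2HSV),lo,hi)
    m=cv2.morphologyEx(m,cv2.MORPH_CLOSE,np.ones((3,3)))
    n,l,s,c=cv2.connectedComponentsWithStats(m)
    return [(c[i].round(1),s[i].tolist()) for i in range(1,n) if s[i][4]>=amin]
E
python3 - <<'E'
from h import *
im=imaging.read_camera("top")
C=dict(white=((147,156),.140),green=((149,200),.108),shaker=((195,217),.088),gold=((197,175),.078),small=((241,195),.082),red=((395,148),.154))
hsv=cv2.cvtColor(im,cv2.COLOR_RGB2HSV)
for k,(p,z) in C.items(): print(k,hsv[p[1],p[0]],ray("top",p,z).round(3))
for nm,lo,hi in [("green",(45,120,60),(75,255,255)),("gold",(14,140,80),(24,255,230)),("red",(0,180,60),(5,255,255)),("yellow",(24,140,120),(34,255,255))]:
    for b in blobs(im,lo,hi): print(nm,b)
x=im[120:230,110:420]; cv2.imwrite("pics/c1.png",cv2.cvtColor(cv2.resize(x,None,fx=2.58,fy=2.58,interpolation=cv2.INTER_CUBIC),cv2.COLOR_RGB2BGR))
E
```

```text
white [  9  16 203] [0.533 0.375 0.14 ]
green [ 50 142 183] [0.415 0.373 0.108]
shaker [ 15  15 171] [0.37  0.247 0.088]
gold [ 19 133 195] [0.491 0.246 0.078]
small [ 19 134 187] [0.434 0.12  0.082]
red [  0 171 185] [ 0.556 -0.303  0.154]
green (array([148.5, 199.1]), [138, 189, 22, 21, 353])
gold (array([46.2, 74.6]), [13, 0, 61, 138, 5500])
gold (array([130.5, 106.9]), [120, 0, 23, 153, 1614])
gold (array([220.1,  76.7]), [208, 0, 25, 154, 3370])
gold (array([  9.5, 271.8]), [0, 147, 28, 273, 4919])
gold (array([327.3, 215.6]), [322, 212, 12, 9, 55])
gold (array([329.2, 227.2]), [326, 224, 8, 7, 41])
```

View pics/c1.png

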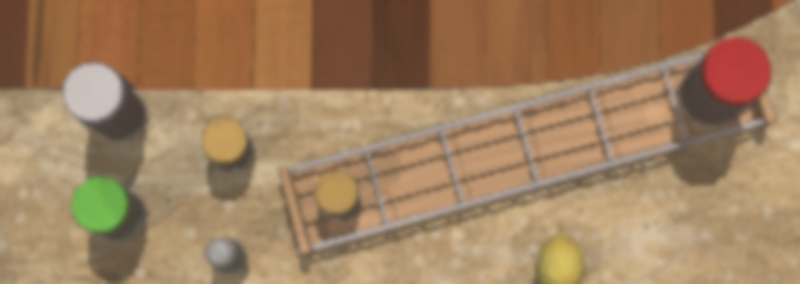

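The crop shows the four containers clearly, and rack dividers at crop pixels (368,152)-(382,222), (445,132)-(460,203), (518,113)-(535,182), (593,93)-(610,160). I'll fit the rack to these.

```bash
cat >> h.py <<'E'
def fitrack(pts,ys):  # 2D points on the rack axis with rack y -> centre, unit y dir
    A=np.polyfit(ys,np.array(pts)[:,:2],1); return A[1],A[0]
E
python3 - <<'E'
from h import *
p=lambda u,v:(110+(u+.5)/2.58-.5,120+(v+.5)/2.58-.5)
D=[((368,152),(382,222)),((445,132),(460,203)),((518,113),(535,182)),((593,93),(610,160))]
e=[[ray("top",p(*a),.031)[:2] for a in d] for d in D]
print([np.linalg.norm(a-b).round(3) for a,b in e])
mid=[(a+b)/2 for a,b in e]
c,d=fitrack(mid,[.178,.089,0,-.089]); print("centre",c.round(4),"scale",np.linalg.norm(d).round(3))
yd=d/np.linalg.norm(d); print("yaw deg",np.degrees(np.arctan2(-yd[0],yd[1])).round(2), yd.round(4))
for k,s in dict(small=.2225,gold=.1335,shaker=.0445,green=-.0445,white=-.1335,red=-.2225).items(): print("bay",k,(c+yd*s).round(4))
for k,u,z in [("white",(95,92),.14),("green",(100,205),.108),("gold",(225,141),.078),("shaker",(223,253),.088),("small",(337,193),.082),("red",(737,71),.154)]: print(k,ray("top",p(*u),z)[:2].round(4))
T=pose(); print(T.round(4), "yaw of tool y",np.degrees(np.arctan2(T[1,1],T[0,1])))
E
```

```text
[np.float64(0.082), np.float64(0.083), np.float64(0.082), np.float64(0.08)]
centre [ 0.4962 -0.0906] scale 1.001
yaw deg 15.45 [-0.2663  0.9639]
bay small [0.4369 0.1239]
bay gold [0.4606 0.0381]
bay shaker [ 0.4843 -0.0477]
bay green [ 0.508  -0.1335]
bay white [ 0.5317 -0.2192]
bay red [ 0.5554 -0.305 ]
white [0.5343 0.3766]
green [0.4173 0.3746]
gold [0.4929 0.2465]
shaker [0.368  0.2442]
small [0.4352 0.1218]
red [ 0.5583 -0.3038]
[[ 9.309e-01  3.652e-01 -6.000e-04  2.463e-01]
 [ 3.652e-01 -9.309e-01  1.300e-03 -6.279e-01]
 [-1.000e-04 -1.400e-03 -1.000e+00  2.025e-01]
 [ 0.000e+00  0.000e+00  0.000e+00  1.000e+00]] yaw of tool y -68.58311368490925
```

>>> move_arm --commands '[[[0,0,-0.0125,0,0,-10.5,0.085],[0,0,-0.0125,0,0,-10.5,0.085],[0,0,-0.0125,0,0,-10.5,0.085],[0,0,-0.0125,0,0,-10.5,0.085],[0,0,-0.0125,0,0,-10.5,0.085],[0,0,-0.0125,0,0,-10.5,0.085],[0,0,-0.0125,0,0,-10.5,0.085],[0,0,-0.0125,0,0,-10.5,0.085],[0.032,0.033,0,0,0,0,0.085],[0.032,0.033,0,0,0,0,0.085],[0.032,0.033,0,0,0,0,0.085],[0.032,0.033,0,0,0,0,0.085],[0.032,0.033,0,0,0,0,0.085],[0.032,0.033,0,0,0,0,0.085],[0.032,0.033,0,0,0,0,0.085],[0.032,0.033,0,0,0,0,0.085],[0.032,0.033,0,0,0,0,0.085],[0.032,0.033,0,0,0,0,0.085]]]'

```text
t: 2.4
eef_pos: [0.4799, -0.2309, 0.3031]
tool_rot: [-0.0, 0.606, 0.795, -0.0]
contact_force: [0.9, 0.2, 0.3]
gripper_width: 0.994
grasp_force: 0.0
```

>>> move_arm --commands '[[[0.0476,0.0179,0,0,0,0,0.085],[0.0476,0.0179,0,0,0,0,0.085],[0.0476,0.0179,0,0,0,0,0.085],[0.0476,0.0179,0,0,0,0,0.085],[0.0476,0.0179,0,0,0,0,0.085],[0,0,0,0,0,0,0.085]]]'

```text
t: 3.15
eef_pos: [0.5022, 0.0259, 0.3035]
tool_rot: [-0.0, 0.603, 0.798, 0.001]
contact_force: [-0.3, -0.4, 1.1]
gripper_width: 0.995
grasp_force: 0.0
```

```bash
cat >> h.py <<'E'
def wrist(name):
    T=pose()@imaging.calibration("wrist")["mount"]; im=imaging.read_camera("wrist"); np.save(f"pics/{name}.npy",T)
    cv2.imwrite(f"pics/{name}.png",cv2.cvtColor(im,cv2.COLOR_RGB2BGR)); return im,T
E
python3 -c "
from h import *
wrist('w1');print(pose()[:3,3])"
```

```text
[0.50230468 0.02280237 0.30315009]
```

View pics/w1.png

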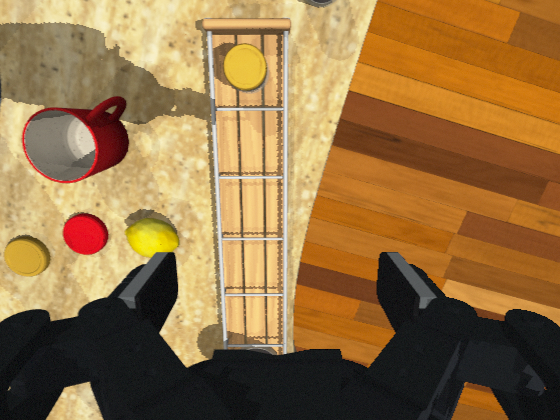

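>>> move_arm --commands '[[[0.0476,0.0179,0,0,0,0,0.085],[0.0476,0.0179,0,0,0,0,0.085],[0.0476,0.0179,0,0,0,0,0.085],[0.0476,0.0179,0,0,0,0,0.085],[0.0476,0.0179,0,0,0,0,0.085],[0,0,0,0,0,0,0.085]]]'

```text
t: 3.95
eef_pos: [0.5248, 0.2772, 0.3026]
tool_rot: [-0.001, 0.604, 0.797, 0.0]
contact_force: [0.3, 0.2, -0.1]
gripper_width: 0.998
grasp_force: 0.0
```

```bash
python3 -c "
from h import *
wrist('w2');print(pose()[:3,3])"
```

```text
[0.52559738 0.27443207 0.30247196]
```

View pics/w2.png

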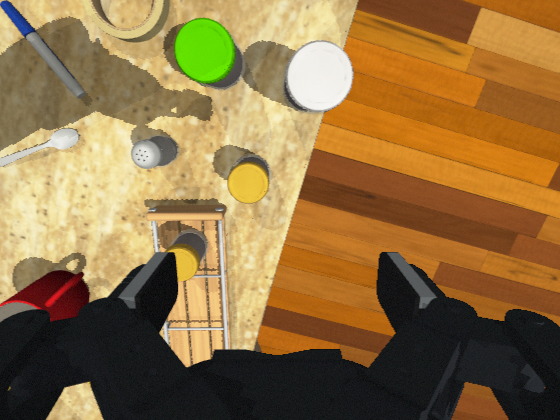

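The first view shows the dividers at rows 107, 177, 239, 295 and 345 (columns 216-288). The second shows the white lid at (319,76), green (205,50), shaker (146,154) and gold (248,183).

Run:
```python
from h import *
T1=np.load("pics/w1.npy");T2=np.load("pics/w2.npy")
D=[((216,107),(288,109)),((219,177),(287,177)),((222,239),(286,239)),((225,295),(285,294)),((227,345),(285,346))]
e=[[ray("wrist",a,.031,T1)[:2] for a in d] for d in D]
c,d=fitrack([(a+b)/2 for a,b in e],[.178,.089,0,-.089,-.178]); yd=d/np.linalg.norm(d)
print([np.linalg.norm(a-b).round(3) for a,b in e],"c",c.round(4),"scale",np.linalg.norm(d),"yaw",np.degrees(np.arctan2(-yd[0],yd[1])))
for k,s in dict(gold=.1335,shaker=.0445,green=-.0445,white=-.1335).items(): print("bay",k,(c+yd*s).round(4))
for k,u,z,w in [("white",(319,76),.14,(286,353)),("green",(205,50),.108,(175,235)),("gold",(248,183),.078,(228,269)),("shaker",(146,154),.088,(131,161))]:
    print(k,ray("wrist",u,z,T2)[:2].round(4),"dia",np.linalg.norm(ray("wrist",(w[1],u[1]),z,T2)-ray("wrist",(w[0],u[1]),z,T2)).round(3))
T=pose();print(T[:3,3],np.degrees(np.arctan2(T[1,1],T[0,1])))
```

```text
[np.float64(0.091), np.float64(0.091), np.float64(0.09), np.float64(0.089), np.float64(0.09)] c [ 0.5027 -0.0893] scale 0.9933243687176926 yaw 15.726109535841804
bay gold [0.4665 0.0392]
bay shaker [ 0.4907 -0.0465]
bay green [ 0.5148 -0.1321]
bay white [ 0.5389 -0.2178]
white [0.5375 0.3794] dia 0.062
green [0.4231 0.3757] dia 0.06
gold [0.4975 0.2485] dia 0.049
shaker [0.3773 0.2522] dia 0.034
[0.52559738 0.27443207 0.30247196] 15.498231264750865
```

>>> move_arm --commands '[[[0.024,0.0095,0.02,0,0,0,0.085],[0.024,0.0095,0.02,0,0,0,0.085],[0.024,0.0095,0.02,0,0,0,0.085],[0.025,0.0095,0.02,0,0,0,0.085],[0,0,0.01,0,0,0,0.085],[0,0,0.01,0,0,0,0.085],[0,0,0,0,0,0,0.085],[0,0,0,0,0,0,0.085]]]'

```text
t: 5.0
eef_pos: [0.5372, 0.377, 0.2039]
tool_rot: [0.0, 0.606, 0.795, 0.0]
contact_force: [-0.2, -0.7, 0.7]
gripper_width: 0.996
grasp_force: 0.0
```

Run:
```python
from h import *
im,T=wrist("w3"); P=pose(); print(P[:3,3])
hsv=cv2.cvtColor(im,cv2.COLOR_RGB2HSV)
m=cv2.inRange(hsv,(0,0,185),(179,40,255)); m=cv2.morphologyEx(m,cv2.MORPH_OPEN,np.ones((5,5)))
for c in cv2.findContours(m,0,1)[0]:
    if cv2.contourArea(c)>800:
        (x,y),r=cv2.minEnclosingCircle(c); w=ray("wrist",(x,y),.14,T); t=np.linalg.inv(P)@np.append(w,1)
        print(x,y,r,w.round(4),"in tool",t[:2].round(4),"dia",np.linalg.norm(ray("wrist",(x+r,y),.14,T)-ray("wrist",(x-r,y),.14,T)).round(4))
```

```text
[0.53703859 0.37738625 0.20407367]
278.13037109375 197.32444763183594 42.2905158996582 [0.5377 0.3813 0.14  ] in tool [0.0036 0.0016] dia 0.0608
```

View pics/w3.png

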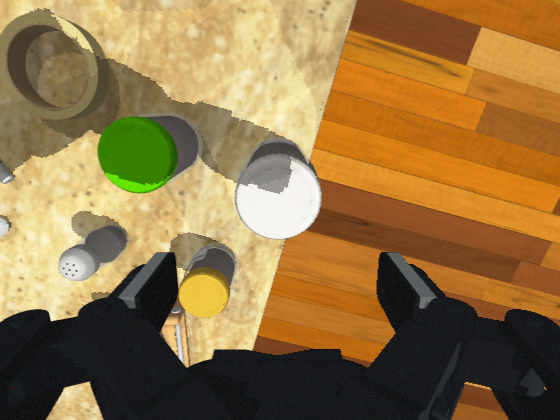

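The white lid is at (278,197), nearly centred between the fingers. Descend and grip.

>>> move_arm --commands '[[[0.003,0.0015,0.02,0,0,0,0.085],[0,0,0.022,0,0,0,0.085],[0,0,0.022,0,0,0,0.085],[0,0,0.022,0,0,0,0.085],[0,0,0.022,0,0,0,0.085],[0,0,0.016,0,0,0,0.085],[0,0,0,0,0,0,0.085],[0,0,0,0,0,0,0.06],[0,0,0,0,0,0,0.06],[0,0,0,0,0,0,0.06],[0,0,0,0,0,0,0.06],[0,0,0,0,0,0,0.06]]]' --squeeze 60

```text
t: 6.55
eef_pos: [0.5376, 0.3819, 0.0808]
tool_rot: [0.0, 0.606, 0.796, 0.001]
contact_force: [-2.3, -0.6, 6.4]
gripper_width: 0.72
grasp_force: 65.4
```

>>> move_arm --commands '[[[0,0,-0.005,0,0,0,0.06],[0,0,-0.015,0,0,0,0.06],[0,0,-0.03,0,0,0,0.06],[0,0,-0.03,0,0,0,0.06],[0,0,-0.03,0,0,0,0.06],[0,0,-0.03,0,0,0,0.06],[0,0,-0.03,0,0,0,0.06],[0,0,-0.02,0,0,0,0.06],[0,0,-0.01,0,0,0,0.06],[0,0,0,0,0,0,0.06]]]'

```text
t: 7.8
eef_pos: [0.5371, 0.3812, 0.2793]
tool_rot: [0.0, 0.606, 0.796, 0.0]
contact_force: [-0.1, -0.7, -4.4]
gripper_width: 0.717
grasp_force: 66.3
```

>>> move_arm --commands '[[[-0.013,-0.004,0,0,0,0,0.06],[-0.026,-0.008,0,0,0,0,0.06],[-0.038,-0.01,0,0,0,0,0.06],[-0.038,-0.01,0,0,0,0,0.06],[-0.038,-0.01,0,0,0,0,0.06],[-0.038,-0.01,0,0,0,0,0.06],[-0.038,-0.01,0,0,0,0,0.06],[-0.038,-0.01,0,0,0,0,0.06],[-0.038,-0.011,0,0,0,0,0.06],[-0.038,-0.011,0,0,0,0,0.06],[-0.038,-0.011,0,0,0,0,0.06],[-0.038,-0.011,0,0,0,0,0.06],[-0.038,-0.011,0,0,0,0,0.06],[-0.038,-0.011,0,0,0,0,0.06],[-0.038,-0.011,0,0,0,0,0.06],[-0.026,-0.007,0,0,0,0,0.06],[-0.018,-0.004,0,0,0,0,0.06],[0,0,0,0,0,0,0.06],[0,0,0,0,0,0,0.06]]]'

```text
t: 10.18
eef_pos: [0.5363, -0.2159, 0.2791]
tool_rot: [-0.0, 0.605, 0.796, 0.0]
contact_force: [-0.7, 0.7, -3.9]
gripper_width: 0.716
grasp_force: 66.3
```

Run:
```python
from h import *
im,T=wrist("w4"); P=pose(); print(P[:3,3],bot.get_obs()["gripper_width"])
```

```text
[ 0.53640432 -0.21567945  0.27922509] 0.7141488666696311
```

View pics/w4.png

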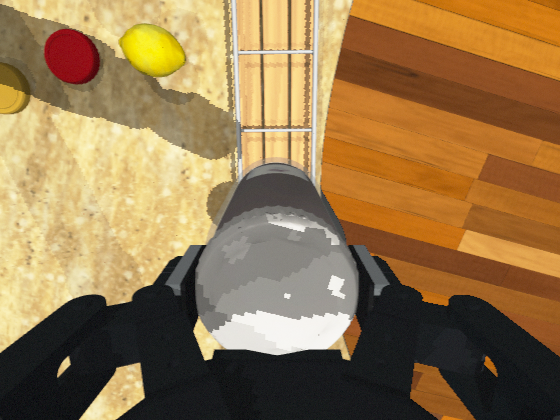

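Held jar upright; dividers at (238..314, 52) and (240..312, 129) with rails symmetric about column 276, so v is aligned. Check u.

Run:
```python
from h import *
T=np.load("pics/w4.npy");P=pose();
for a,b in [((238,51),(314,52)),((240,129),(312,129))]:
    m=(ray("wrist",a,.031,T)+ray("wrist",b,.031,T))/2; print(m.round(4),(np.linalg.inv(P)@np.append(m,1))[:2].round(4))
```

```text
[ 0.5017 -0.0918  0.031 ] [ 0.1284 -0.0002]
[ 0.525  -0.1759  0.031 ] [ 0.0412 -0.0004]
```

>>> move_arm --commands '[[[-0.0035,0,0.01,0,0,0,0.06],[0,0,0.025,0,0,0,0.06],[0,0,0.03,0,0,0,0.06],[0,0,0.03,0,0,0,0.06],[0,0,0.03,0,0,0,0.06],[0,0,0.02,0,0,0,0.06],[0,0,0.015,0,0,0,0.06],[0,0,0.012,0,0,0,0.06],[0,0,0.008,0,0,0,0.06],[0,0,0.004,0,0,0,0.06],[0,0,0,0,0,0,0.06]]]'

```text
t: 11.6
eef_pos: [0.5373, -0.221, 0.0953]
tool_rot: [0.0, 0.606, 0.796, 0.0]
contact_force: [-0.1, 0.6, -4.3]
gripper_width: 0.718
grasp_force: 66.3
```

>>> move_arm --commands '[[[0,0,0.0015,0,0,0,0.06],[0,0,0.001,0,0,0,0.06],[0,0,0,0,0,0,0.06],[0,0,0,0,0,0,0.07],[0,0,0,0,0,0,0.085],[0,0,0,0,0,0,0.085],[0,0,0,0,0,0,0.085],[0,0,0,0,0,0,0.085],[0,0,-0.01,0,0,0,0.085],[0,0,-0.03,0,0,0,0.085],[0,0,-0.04,0,0,0,0.085],[0,0,-0.04,0,0,0,0.085],[0,0,-0.04,0,0,0,0.085],[0,0,-0.02,0,0,0,0.085],[0,0,0,0,0,0,0.085]]]'

```text
t: 13.48
eef_pos: [0.5382, -0.221, 0.275]
tool_rot: [0.002, 0.606, 0.796, 0.0]
contact_force: [-0.1, -0.6, 0.4]
gripper_width: 0.995
grasp_force: 0.0
```

>>> move_arm --commands '[[[0.02,0.002,0,0,0,0,0.085],[0.045,0.0035,0,0,0,0,0.085],[0.045,0.0035,0,0,0,0,0.085],[0.045,0.0035,0,0,0,0,0.085],[0.045,0.0035,0,0,0,0,0.085],[0.045,0.0035,0,0,0,0,0.085],[0.045,0.0035,0,0,0,0,0.085],[0.045,0.0035,0,0,0,0,0.085],[0.045,0.0035,0,0,0,0,0.085],[0.045,0.0035,0,0,0,0,0.085],[0.045,0.0035,0,0,0,0,0.085],[0.045,0.0035,0,0,0,0,0.085],[0.045,0.0035,0,0,0,0,0.085],[0.03,0.0025,0.02,0,0,0,0.085],[0.017,0.001,0.03,0,0,0,0.085],[0,0,0.03,0,0,0,0.085],[0,0,0.02,0,0,0,0.085],[0,0,0,0,0,0,0.085],[0,0,0,0,0,0,0.085]]]'

```text
t: 15.85
eef_pos: [0.4217, 0.3772, 0.1735]
tool_rot: [0.0, 0.606, 0.796, 0.001]
contact_force: [-0.5, -0.0, 0.3]
gripper_width: 0.996
grasp_force: 0.0
```

```bash
cat >> h.py <<'E'
def look(name,lo,hi,z):
    im,T=wrist(name); P=pose(); print(P[:3,3].round(4))
    m=cv2.inRange(cv2.cvtColor(im,cv2.COLOR_RGB2HSV),lo,hi); m=cv2.morphologyEx(m,cv2.MORPH_OPEN,np.ones((5,5)))
    for c in cv2.findContours(m,0,1)[0]:
        if cv2.contourArea(c)>500:
            (x,y),r=cv2.minEnclosingCircle(c); w=ray("wrist",(x,y),z,T); t=np.linalg.inv(P)@np.append(w,1)
            print(round(x),round(y),round(r,1),w.round(4),"in tool",t[:2].round(4),"dia",np.linalg.norm(ray("wrist",(x+r,y),z,T)-ray("wrist",(x-r,y),z,T)).round(4))
E
python3 -c "
from h import *
look('w5',(45,120,60),(75,255,255),.108)"
```

```text
[0.422  0.3773 0.1738]
274 201 41.0 [0.4204 0.3781 0.108 ] in tool [ 0.0011 -0.0015] dia 0.0595
```

>>> move_arm --commands '[[[0.001,-0.0015,0.02,0,0,0,0.085],[0,0,0.022,0,0,0,0.085],[0,0,0.022,0,0,0,0.085],[0,0,0.022,0,0,0,0.085],[0,0,0.022,0,0,0,0.085],[0,0,0.016,0,0,0,0.085],[0,0,0,0,0,0,0.085],[0,0,0,0,0,0,0.055],[0,0,0,0,0,0,0.055],[0,0,0,0,0,0,0.055],[0,0,0,0,0,0,0.055],[0,0,0,0,0,0,0.055],[0,0,-0.005,0,0,0,0.055],[0,0,-0.02,0,0,0,0.055],[0,0,-0.035,0,0,0,0.055],[0,0,-0.04,0,0,0,0.055],[0,0,-0.04,0,0,0,0.055],[0,0,-0.03,0,0,0,0.055],[0,0,-0.01,0,0,0,0.055],[0,0,0,0,0,0,0.055]]]' --squeeze 60

```text
t: 18.4
eef_pos: [0.4199, 0.3773, 0.2291]
tool_rot: [0.0, 0.606, 0.796, 0.0]
contact_force: [-0.4, 0.9, -3.7]
gripper_width: 0.689
grasp_force: 65.6
```

>>> move_arm --commands '[[[-0.015,-0.001,0,0,0,0,0.055],[-0.03,-0.002,0,0,0,0,0.055],[-0.04,-0.0038,0,0,0,0,0.055],[-0.04,-0.0038,0,0,0,0,0.055],[-0.04,-0.0038,0,0,0,0,0.055],[-0.04,-0.0038,0,0,0,0,0.055],[-0.04,-0.0038,0,0,0,0,0.055],[-0.04,-0.0038,0,0,0,0,0.055],[-0.04,-0.0038,0,0,0,0,0.055],[-0.04,-0.0038,0,0,0,0,0.055],[-0.04,-0.0038,0,0,0,0,0.055],[-0.04,-0.0038,0,0,0,0,0.055],[-0.04,-0.0038,0,0,0,0,0.055],[-0.022,-0.001,0,0,0,0,0.055],[-0.012,-0.0005,0,0,0,0,0.055],[0,0,0,0,0,0,0.055],[0,0,0,0,0,0,0.055]]]'

```text
t: 20.52
eef_pos: [0.5132, -0.1334, 0.2287]
tool_rot: [-0.0, 0.605, 0.796, 0.0]
contact_force: [1.4, 0.4, -3.4]
gripper_width: 0.692
grasp_force: 65.6
```

```bash
python3 -c "
from h import *
wrist('w6');print(pose()[:3,3])"
```

```text
[ 0.51316364 -0.13350045  0.22880683]
```

View pics/w6.png

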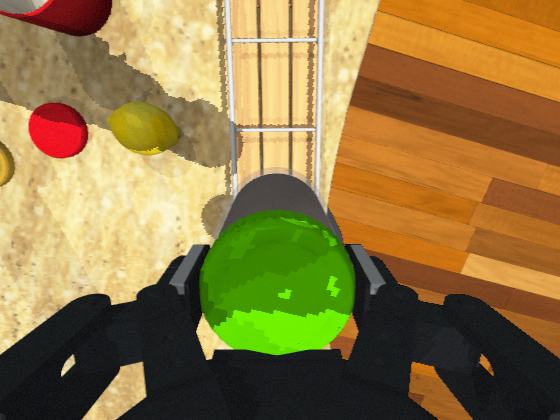

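Dividers at rows 130 and 41 give 45 mm and 132.5 mm ahead of the tool, so the bay is centred under the jar (v centred at column 276). Lower and release.

>>> move_arm --commands '[[[0,0,0.01,0,0,0,0.055],[0,0,0.025,0,0,0,0.055],[0,0,0.03,0,0,0,0.055],[0,0,0.03,0,0,0,0.055],[0,0,0.025,0,0,0,0.055],[0,0,0.018,0,0,0,0.055],[0,0,0.013,0,0,0,0.055],[0,0,0.009,0,0,0,0.055],[0,0,0.005,0,0,0,0.055],[0,0,0.001,0,0,0,0.055],[0,0,0.001,0,0,0,0.055],[0,0,0,0,0,0,0.055],[0,0,0,0,0,0,0.067],[0,0,0,0,0,0,0.085],[0,0,0,0,0,0,0.085],[0,0,0,0,0,0,0.085],[0,0,0,0,0,0,0.085],[0,0,-0.01,0,0,0,0.085],[0,0,-0.03,0,0,0,0.085],[0,0,-0.04,0,0,0,0.085]]]'

```text
t: 23.08
eef_pos: [0.5126, -0.135, 0.1425]
tool_rot: [-0.001, 0.606, 0.796, -0.0]
contact_force: [0.3, -0.8, 0.4]
gripper_width: 0.993
grasp_force: 0.0
```

>>> move_arm --commands '[[[0,0,-0.04,0,0,0,0.085],[0,0,-0.04,0,0,0,0.085],[0.03,-0.003,0,0,0,0,0.085],[0.044,-0.003,0,0,0,0,0.085],[0.044,-0.003,0,0,0,0,0.085],[0.044,-0.003,0,0,0,0,0.085],[0.044,-0.003,0,0,0,0,0.085],[0.044,-0.003,0,0,0,0,0.085],[0.044,-0.003,0,0,0,0,0.085],[0.044,-0.003,0,0,0,0,0.085],[0.044,-0.003,0,0,0,0,0.085],[0.026,-0.003,0.02,0,0,0,0.085],[0,0,0.03,0,0,0,0.085],[0,0,0.02,0,0,0,0.085],[0,0,0,0,0,0,0.085],[0,0,0,0,0,0,0.085]]]'

```text
t: 25.08
eef_pos: [0.3763, 0.2505, 0.1527]
tool_rot: [0.0, 0.606, 0.796, 0.001]
contact_force: [0.5, -0.0, 0.6]
gripper_width: 0.997
grasp_force: 0.0
```

```bash
python3 -c "
from h import *
look('w7',(0,0,120),(179,45,255),.085)"
```

```text
[0.3764 0.2506 0.1529]
272 200 21.2 [0.3735 0.2508 0.085 ] in tool [ 0.0009 -0.0029] dia 0.031
88 183 61.5 [0.2424 0.228  0.085 ] in tool [ 0.0139 -0.1353] dia 0.0886
109 45 41.0 [0.244  0.3234 0.085 ] in tool [ 0.1054 -0.1085] dia 0.0532
```

View pics/w7.png

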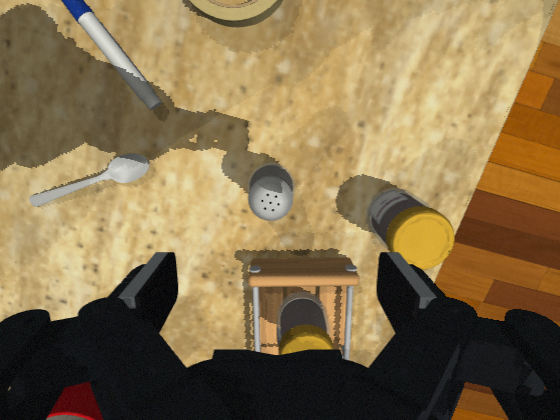

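>>> move_arm --commands '[[[0.001,-0.003,0.02,0,0,0,0.085],[0,0,0.022,0,0,0,0.085],[0,0,0.022,0,0,0,0.085],[0,0,0.022,0,0,0,0.085],[0,0,0.022,0,0,0,0.085],[0,0,0.014,0,0,0,0.085],[0,0,0,0,0,0,0.085],[0,0,0,0,0,0,0.055],[0,0,0,0,0,0,0.045],[0,0,0,0,0,0,0.035],[0,0,0,0,0,0,0.03],[0,0,0,0,0,0,0.03],[0,0,0,0,0,0,0.03],[0,0,0,0,0,0,0.03]]]' --squeeze 30

```text
t: 26.88
eef_pos: [0.3728, 0.2506, 0.0302]
tool_rot: [0.0, 0.606, 0.796, 0.0]
contact_force: [-0.8, -1.0, 5.3]
gripper_width: 0.383
grasp_force: 29.1
```

>>> move_arm --commands '[[[0,0,-0.005,0,0,0,0.03],[0,0,-0.01,0,0,0,0.03],[0,0,-0.02,0,0,0,0.03],[0,0,-0.03,0,0,0,0.03],[0,0,-0.035,0,0,0,0.03],[0,0,-0.035,0,0,0,0.03],[0,0,-0.03,0,0,0,0.03],[0,0,-0.015,0,0,0,0.03],[0,0,0,0,0,0,0.03]]]'

```text
t: 28.0
eef_pos: [0.3731, 0.2503, 0.2103]
tool_rot: [0.001, 0.606, 0.795, 0.001]
contact_force: [0.7, -0.5, -1.1]
gripper_width: 0.385
grasp_force: 29.6
```

```bash
python3 -c "
from h import *
wrist('w8');print(pose()[:3,3])
s=imaging.read_camera('scene')[120:300,150:390];w=cv2.imread('pics/w8.png')
cv2.imwrite('pics/w8b.png',np.hstack([cv2.resize(cv2.cvtColor(s,cv2.COLOR_RGB2BGR),(480,360)),cv2.resize(w[150:390,140:420],(300,257)) if 0 else cv2.copyMakeBorder(w[150:390,130:430],0,120,0,0,cv2.BORDER_CONSTANT)]))"
```

```text
[0.37256648 0.24981833 0.20934668]
```

View pics/w8b.png

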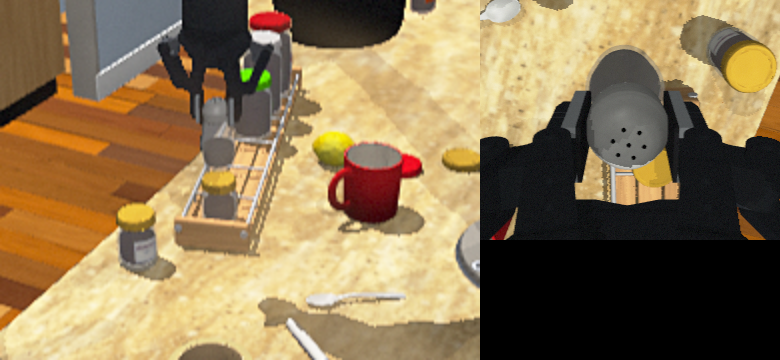

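>>> move_arm --commands '[[[-0.015,0.001,0,0,0,0,0.03],[-0.03,0.002,0,0,0,0,0.03],[-0.04,0.0045,0,0,0,0,0.03],[-0.04,0.0045,0,0,0,0,0.03],[-0.04,0.0045,0,0,0,0,0.03],[-0.04,0.0045,0,0,0,0,0.03],[-0.04,0.0045,0,0,0,0,0.03],[-0.04,0.0045,0,0,0,0,0.03],[-0.022,0.002,0,0,0,0,0.03],[-0.0125,0.001,0,0,0,0,0.03],[0,0,0,0,0,0,0.03],[0,0,0,0,0,0,0.03]]]'

```text
t: 29.6
eef_pos: [0.4891, -0.0474, 0.2097]
tool_rot: [-0.0, 0.605, 0.796, 0.0]
contact_force: [-0.3, 0.3, -0.7]
gripper_width: 0.382
grasp_force: 29.6
```

>>> move_arm --commands '[[[0,0,0.01,0,0,0,0.03],[0,0,0.025,0,0,0,0.03],[0,0,0.03,0,0,0,0.03],[0,0,0.03,0,0,0,0.03],[0,0,0.025,0,0,0,0.03],[0,0,0.018,0,0,0,0.03],[0,0,0.013,0,0,0,0.03],[0,0,0.009,0,0,0,0.03],[0,0,0.005,0,0,0,0.03],[0,0,0.001,0,0,0,0.03],[0,0,0.001,0,0,0,0.03],[0,0,0,0,0,0,0.03],[0,0,0,0,0,0,0.045],[0,0,0,0,0,0,0.06],[0,0,0,0,0,0,0.085],[0,0,0,0,0,0,0.085],[0,0,0,0,0,0,0.085],[0,0,-0.01,0,0,0,0.085],[0,0,-0.03,0,0,0,0.085],[0,0,-0.04,0,0,0,0.085]]]'

```text
t: 32.1
eef_pos: [0.4887, -0.0488, 0.1235]
tool_rot: [-0.001, 0.606, 0.796, -0.0]
contact_force: [1.2, -0.7, -1.1]
gripper_width: 0.996
grasp_force: 0.0
```

>>> move_arm --commands '[[[0,0,-0.04,0,0,0,0.085],[0,0,-0.04,0,0,0,0.085],[0.025,0.0108,0,0,0,0,0.085],[0.04,0.0108,0,0,0,0,0.085],[0.04,0.0108,0,0,0,0,0.085],[0.04,0.0108,0,0,0,0,0.085],[0.04,0.0108,0,0,0,0,0.085],[0.04,0.0108,0,0,0,0,0.085],[0.04,0.0108,0,0,0,0,0.085],[0.0195,0.0108,0.02,0,0,0,0.085],[0,0,0.025,0,0,0,0.085],[0,0,0.015,0,0,0,0.085],[0,0,0,0,0,0,0.085],[0,0,0,0,0,0,0.085]]]'

```text
t: 33.85
eef_pos: [0.4976, 0.2483, 0.1437]
tool_rot: [0.0, 0.606, 0.795, 0.001]
contact_force: [0.5, 0.3, 0.8]
gripper_width: 0.996
grasp_force: 0.0
```

```bash
python3 -c "
from h import *
look('w9',(20,150,100),(28,255,255),.078)"
```

```text
[0.4977 0.2484 0.1438]
177 328 23.2 [0.4486 0.1251 0.078 ] in tool [-0.1058 -0.0801] dia 0.0376
275 199 34.1 [0.4963 0.2501 0.078 ] in tool [ 0.002 -0.001] dia 0.0495
```

View pics/w9.png

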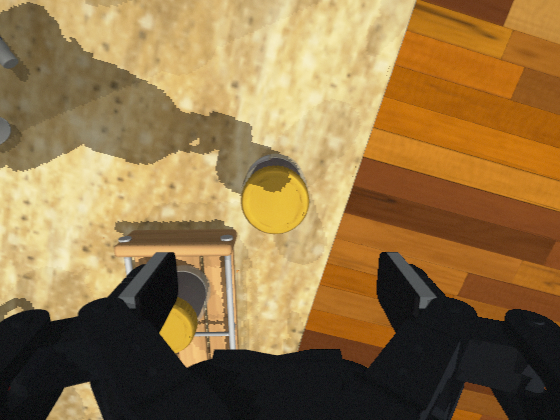

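>>> move_arm --commands '[[[0.002,-0.001,0.02,0,0,0,0.085],[0,0,0.022,0,0,0,0.085],[0,0,0.022,0,0,0,0.085],[0,0,0.022,0,0,0,0.085],[0,0,0.018,0,0,0,0.085],[0,0,0.01,0,0,0,0.085],[0,0,0,0,0,0,0.085],[0,0,0,0,0,0,0.055],[0,0,0,0,0,0,0.04],[0,0,0,0,0,0,0.04],[0,0,0,0,0,0,0.04],[0,0,0,0,0,0,0.04],[0,0,-0.005,0,0,0,0.04],[0,0,-0.015,0,0,0,0.04],[0,0,-0.03,0,0,0,0.04],[0,0,-0.04,0,0,0,0.04],[0,0,-0.04,0,0,0,0.04],[0,0,-0.035,0,0,0,0.04],[0,0,-0.015,0,0,0,0.04],[0,0,0,0,0,0,0.04]]]' --squeeze 45

```text
t: 36.4
eef_pos: [0.4958, 0.25, 0.2093]
tool_rot: [0.001, 0.606, 0.795, 0.001]
contact_force: [0.1, 0.1, -4.0]
gripper_width: 0.562
grasp_force: 47.4
```

>>> move_arm --commands '[[[-0.012,-0.005,0,0,0,0,0.04],[-0.03,-0.013,0,0,0,0,0.04],[-0.04,-0.018,0,0,0,0,0.04],[-0.04,-0.018,0,0,0,0,0.04],[-0.04,-0.018,0,0,0,0,0.04],[-0.023,-0.009,0,0,0,0,0.04],[-0.0122,-0.005,0,0,0,0,0.04],[0,0,0,0,0,0,0.04],[0,0,0,0,0,0,0.04]]]'

```text
t: 37.52
eef_pos: [0.465, 0.0382, 0.2086]
tool_rot: [-0.0, 0.605, 0.796, 0.0]
contact_force: [0.1, 0.2, -3.1]
gripper_width: 0.562
grasp_force: 47.4
```

```bash
python3 -c "
from h import *
wrist('w10');print(pose()[:3,3])"
```

```text
[0.46513344 0.0383699  0.20868984]
```

View pics/w10.png

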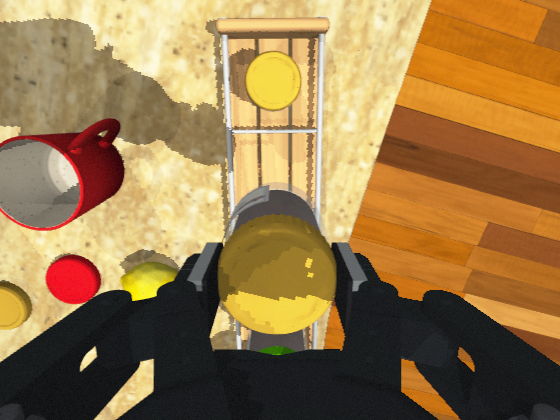

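The divider at row 131 is 45 mm ahead and rails are centred at column 275, so the bay is aligned. Lower and release.

>>> move_arm --commands '[[[0,0,0.01,0,0,0,0.04],[0,0,0.025,0,0,0,0.04],[0,0,0.03,0,0,0,0.04],[0,0,0.03,0,0,0,0.04],[0,0,0.025,0,0,0,0.04],[0,0,0.018,0,0,0,0.04],[0,0,0.013,0,0,0,0.04],[0,0,0.009,0,0,0,0.04],[0,0,0.005,0,0,0,0.04],[0,0,0.001,0,0,0,0.04],[0,0,0,0,0,0,0.04],[0,0,0,0,0,0,0.055],[0,0,0,0,0,0,0.07],[0,0,0,0,0,0,0.085],[0,0,0,0,0,0,0.085],[0,0,0,0,0,0,0.085],[0,0,-0.01,0,0,0,0.085],[0,0,-0.03,0,0,0,0.085],[0,0,-0.04,0,0,0,0.085],[0,0,-0.04,0,0,0,0.085]]]'

```text
t: 40.08
eef_pos: [0.4649, 0.0372, 0.1644]
tool_rot: [-0.0, 0.606, 0.796, 0.0]
contact_force: [1.0, -0.5, 0.1]
gripper_width: 0.995
grasp_force: 0.0
```

>>> move_arm --commands '[[[0,0,-0.04,0,0,0,0.085],[0,0,-0.04,0,0,0,0.085],[0.04,0,-0.03,0,0,0,0.085],[0.04,0,0,0,0,0,0.085],[0.04,0,0,0,0,0,0.085],[0.04,0,0,0,0,0,0.085],[0,0,0,0,0,0,0.085],[0,0,0,0,0,0,0.085]]]'

```text
t: 41.08
eef_pos: [0.4226, 0.1907, 0.2729]
tool_rot: [0.0, 0.606, 0.796, -0.0]
contact_force: [0.4, 0.9, 0.1]
gripper_width: 0.992
grasp_force: 0.0
```

```bash
python3 -c "
from h import *
s=imaging.read_camera('scene')[110:270,200:340];t=imaging.read_camera('top')[120:230,200:430]
cv2.imwrite('pics/f.png',cv2.cvtColor(np.hstack([cv2.resize(s,(350,400)),cv2.resize(t,(450,400))]),cv2.COLOR_RGB2BGR))"
```

```text
(no output)
```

View pics/f.png

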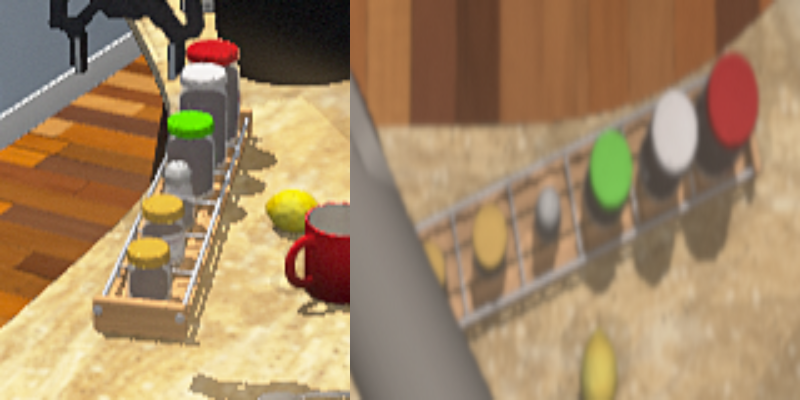

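All six stand upright in their bays in descending order (red at top right, then white, green, shaker, gold, smallest), and the arm is clear.

```bash
python3 -c "
from station import bot
print(bot.hand_in())"
```

```text
the job is handed in; nothing more can be done
None
```

The four containers are in the rack in the order red, white, green, shaker, gold, smallest. In the last pictures all stood upright in their own bays and the gripper was clear, and I handed the job in at about 41 s; no verdict was returned.

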